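# Unstack the handle moulds onto their drying boards

### The arm

A 6-joint arm with a two-finger parallel gripper is mounted at the origin on the work surface. World frame = base frame: x ahead of the robot, y to its left, z up, the work surface at z = 0. Lengths are in m, angles in rad, forces in N, time in s.
With the tool pointing down it reaches from about 0.325 to 0.9 m from the base axis. Payload 6.1 kg.
Tool frame: the origin (TCP) lies between the finger pads; the fingertips stand 8 mm ahead of it and the grasp point (between the pads) lies 11 mm behind it (robot.finger_overhang is the z of the fingertips in the tool frame, in m); z points along the fingers, y is the direction in which the jaws open and shut (so a half turn about z gives the same grasp; the last joint's range is limited). The gripper opens to 87 mm and grips with 3 to 60 N. Pads are 19 mm wide; open, the fingers measure 117 mm over their backs; the gripper's body (75 mm by 190 mm) begins 51 mm behind the grasp point.
Start: joints at [1.124, 0.22, 1.526, -0, 1.395, -0.126], TCP at [0.197, 0.593, 0.231] pointing down, gripper open.
Joint ranges: [-2.98, 2.98], [-0.91, 2.08], [0.09, 2.57], [-1.24, 4.39], [0.2, 2.65], [-2.68, 2.68]. Speed limits (rad/s): [2.57, 2.57, 3.01, 3.14, 3.14, 3.14].

### API

Orientations are given as a unit quaternion [x, y, z, w].
In Python, from bench import robot gives the robot as it stands. The module is installed in compiled form; this text tells all that it offers.
- The arm moves only by the tool apply_moves, never from a script. Its arguments are lists of equal length, an entry for each row: "gripper": the opening, from -1 (shut) to 1 (fully open); "slide": the shift along the tool's x, y, z in mm, a list of three; "spin": the turn about the tool's z in degrees. In form: {"gripper": [gripper, ...], "slide": [[dx, dy, dz], ...], "spin": [spin, ...]}. A call has 1 to 12 rows; each row shifts and turns the commanded pose from where the row before left it, along the tool's axes as they then stand; what a row does not reach is not made up. A row lasts 1/10 s, in which the tool goes at most 50 mm and 8.59 degrees, less where a joint would pass 70% of its speed; a pose out of reach is approached as far as the arm can. A call with a gripper value outside its range is refused whole. The fingers move at their own pace and stop on an object; "force" is the grip in N (left out, the last holds). Time passes only in rows, so rows that do not move let the fingers close. It gives the time, the measured TCP pose, the force and the opening at its end, in the units of the state.
- robot.sense(): the state, without advancing time (a new reading comes with each control period).
- robot.camera(name): name is "scene" or "side" or "wrist"; returns the picture (400x640x3 uint8, red, green, blue); there is no depth.
- robot.get_calibration(name): a dict with "K" (3x3 intrinsics, pixels), "camera_from_world" (4x4, takes a point from world to camera coordinates); the wrist camera has in their place "tool_from_camera" (4x4, takes a point from camera to tool coordinates, whose origin is the TCP and whose axes are the flange's). Camera axes: x right, y down, z forward; pixel columns grow to the right and rows downward; lengths in m; the calibration is good to about 2 mm. A picture is of the moment at which its call begins: read the wrist's pose just before it. get_calibration takes no time and is no camera call.
- robot.finish_job(): hands the job in, once; it reports no verdict.
The state is a dict: "time_s": time; "qpos": joint angles; "joint_vel": joint speeds; "effort": joint torques, N m; "position": TCP position; "ee_rot": TCP orientation; "wrist_force": force on the tool from outside, world axes, zero at the start; "wrist_torque": the same for the moment, N m; "finger_gap": finger opening in m.
Only numpy, scipy, OpenCV 4.12 (cv2) and the standard library are available. Lean on these libraries where they do the work, as an engineer would, in place of code of your own. Each camera call takes 0.05 s, during which the arm holds its last target. There are 200 camera calls.

### The job

Take the crosswise stack of four plaster handle moulds apart, upper pair first, and lay each mould, cavities up, on the two battens of the drying board of its own colour, centred and lying lengthwise along the board. Set them down gently, do not drop them, and leave the two unfired cups standing where they are.

Things in the scene. Friction and masses are not known exactly. Their poses are not given: they have to be found in the camera images.
- centre_blue (a point): Centre (half-way up) of the loose handle mould with a blue middle band and ends: off-white plaster block 150 long (x) x 40 wide (y) x 34 high (z, dark C-shaped cavities on top), 0.2 to 0.3 kg. Starts in the upper layer of the stack: two parallel moulds 90 mm apart, 50 free between, crosswise over two more, on a 6 mm thick round bat. Either end may go either way.
- centre_red (a point): Centre (half-way up) of the loose handle mould with a red middle band and ends: off-white plaster block 150 long (x) x 40 wide (y) x 34 high (z, dark C-shaped cavities on top), 0.2 to 0.3 kg. Starts in the upper layer of the stack: two parallel moulds 90 mm apart, 50 free between, crosswise over two more, on a 6 mm thick round bat. Either end may go either way.
- centre_yellow (a point): Centre (half-way up) of the loose handle mould with a yellow middle band and ends: off-white plaster block 150 long (x) x 40 wide (y) x 34 high (z, dark C-shaped cavities on top), 0.2 to 0.3 kg. Starts in the lower layer of the stack: two parallel moulds 90 mm apart, 50 free between, crosswise over two more, on a 6 mm thick round bat. Either end may go either way.
- centre_green (a point): Centre (half-way up) of the loose handle mould with a green middle band and ends: off-white plaster block 150 long (x) x 40 wide (y) x 34 high (z, dark C-shaped cavities on top), 0.2 to 0.3 kg. Starts in the lower layer of the stack: two parallel moulds 90 mm apart, 50 free between, crosswise over two more, on a 6 mm thick round bat. Either end may go either way.
- place_blue (a point): The blue drying place, a fixed board: its centre, level with the batten tops. Blue board 180 long (x) x 76 wide (y) x 6 thick; two bare wood battens across it, 14 wide, 8 high, 45 either side of the centre. Batten tops are 14 above the table: a mould resting there has its centre 17 above this point. Its x is the way the mould must lie.
- place_red (a point): The red drying place, a fixed board: its centre, level with the batten tops. Red board 180 long (x) x 76 wide (y) x 6 thick; two bare wood battens across it, 14 wide, 8 high, 45 either side of the centre. Batten tops are 14 above the table: a mould resting there has its centre 17 above this point. Its x is the way the mould must lie.
- place_yellow (a point): The yellow drying place, a fixed board: its centre, level with the batten tops. Yellow board 180 long (x) x 76 wide (y) x 6 thick; two bare wood battens across it, 14 wide, 8 high, 45 either side of the centre. Batten tops are 14 above the table: a mould resting there has its centre 17 above this point. Its x is the way the mould must lie.
- place_green (a point): The green drying place, a fixed board: its centre, level with the batten tops. Green board 180 long (x) x 76 wide (y) x 6 thick; two bare wood battens across it, 14 wide, 8 high, 45 either side of the centre. Batten tops are 14 above the table: a mould resting there has its centre 17 above this point. Its x is the way the mould must lie.
- cup_grey_mid (a point): Middle (half-way up) of a loose unfired grey clay cup, 56 mm across the rim, 58 high, standing on the table among the boards; not to be disturbed. A closed amber jar of like size also stands among them.
- cup_tan_mid (a point): Middle (half-way up) of a loose unfired reddish tan clay cup, 56 mm across the rim, 58 high, standing on the table among the boards; not to be disturbed. A closed amber jar of like size also stands among them.
Not all that is in view belongs to the job. There is more than one size of the part that bears place_yellow; the job needs the larger.

How it is judged:
On the way:
1. both upper moulds (blue and red) lie on their own boards while both lower ones are still where they were (horizontal distance between centre_blue and place_blue below 0.015 m and horizontal distance between centre_red and place_red below 0.015 m and z of centre_blue in the frame of place_blue below 0.022 m and z of centre_red in the frame of place_red below 0.022 m and distance of each of centre_yellow, centre_green from where it was at the start of the episode below 0.04 m), for 0.2 s.
At the end, for the whole second after the job is handed in: Each of the four moulds lies level (within 0.1 rad), cavities up, on the battens of the board of its own colour, its centre within 15 mm of the board's centre and its length within 0.2 rad (11 degrees) of the board's, at rest; both cups stand within 20 mm of where they were (horizontal distance between centre_blue and place_blue below 0.015 m and z of centre_blue in the frame of place_blue between 0.012 and 0.022 m and angle between the x axis of centre_blue and the x axis of place_blue, either way round below 0.2 rad and angle between each of centre_blue, centre_red, centre_yellow, centre_green, cup_grey_mid, cup_tan_mid's own z axis and vertical below 0.1 rad and linear speed of each of mould_blue, mould_red, mould_yellow, mould_green below 0.02 m/s and angular speed of each of mould_blue, mould_red, mould_yellow, mould_green below 0.2 rad/s and horizontal distance between centre_red and place_red below 0.015 m and z of centre_red in the frame of place_red between 0.012 and 0.022 m and angle between the x axis of centre_red and the x axis of place_red, either way round below 0.2 rad and horizontal distance between centre_yellow and place_yellow below 0.015 m and z of centre_yellow in the frame of place_yellow between 0.012 and 0.022 m and angle between the x axis of centre_yellow and the x axis of place_yellow, either way round below 0.2 rad and horizontal distance between centre_green and place_green below 0.015 m and z of centre_green in the frame of place_green between 0.012 and 0.022 m and angle between the x axis of centre_green and the x axis of place_green, either way round below 0.2 rad and distance of each of cup_grey_mid, cup_tan_mid from where it was at the start of the episode below 0.02 m); the robot touches nothing.
It fails at once if a mould is dropped (comes down on a board, the bat or the table faster than 0.6 m/s) ((height (world z) of centre_blue below 0.05 m and linear speed of mould_blue above 0.6 m/s) or (height (world z) of centre_red below 0.05 m and linear speed of mould_red above 0.6 m/s) or (height (world z) of centre_yellow below 0.05 m and linear speed of mould_yellow above 0.6 m/s) or (height (world z) of centre_green below 0.05 m and linear speed of mould_green above 0.6 m/s)).
It fails at once if the grey cup is shifted more than 20 mm or tipped (distance of cup_grey_mid from where it was at the start of the episode above 0.02 m or angle between cup_grey_mid's own z axis and vertical above 0.35 rad).
It fails at once if the tan cup is shifted more than 20 mm or tipped (distance of cup_tan_mid from where it was at the start of the episode above 0.02 m or angle between cup_tan_mid's own z axis and vertical above 0.35 rad).
It also fails if it takes over 125 s, if anything falls off the work surface, if the arm or the gripper's body presses on something with over 40 N, if the wrist force passes 120 N, or if a joint passes its speed limit or range.

## Working session

There is one attempt and no reset: what is moved stays moved. The work goes in short steps, Python scripts to look and compute and a tool call to move; the robot and the scene stay as the last step left them, time stands still between calls to the robot, and variables do not carry over. Pictures are saved under pics/ and viewed, about 12 in all and at most 16, crops included, and the job is handed in when it is done.

Besides the shell and the picture viewer there is one more tool, called after "Request:" in YAML: its name, and indented under it one key for each argument. apply_moves: Moves the arm, as the interface text tells. Its arguments: {"type":"object","properties":{"gripper":{"type":"array","items":{"type":"number"}},"slide":{"type":"array","items":{"type":"array","items":{"type":"number"}}},"spin":{"type":"array","items":{"type":"number"}},"force":{"type":"number"}},"required":["gripper","slide","spin"]}

```bash
mkdir -p pics; python3 - <<'E'
from bench import robot
import cv2,numpy as np
s=robot.sense(); print(s)
for n in("scene","side","wrist"):
    im=robot.camera(n); cv2.imwrite(f"pics/{n}0.png",im[:,:,::-1]); c=robot.get_calibration(n)
    print(n,{k:np.round(v,4).tolist() for k,v in c.items()})
E
```

```text
{'time_s': 0.0, 'qpos': array([ 1.12391769e+00,  2.21231718e-01,  1.52762564e+00, -1.11437731e-05,
        1.39469596e+00, -1.26094130e-01]), 'joint_vel': array([-0.00020616, -0.00011584,  0.00220914, -0.00102834,  0.00021217,
        0.00130571]), 'effort': array([-3.93735072e-04, -4.94610786e+01, -3.87379897e+01,  6.99736085e-02,
        5.72082493e-02, -1.33734520e-04]), 'position': array([0.19680631, 0.5925597 , 0.22942609]), 'ee_rot': array([ 1.59704393e-01,  9.87164397e-01, -9.41925642e-04, -2.71764338e-04]), 'wrist_force': array([ 0.32143627, -0.14487224, -0.43513404]), 'wrist_torque': array([ 0.05072274,  0.03603187, -0.01461848]), 'finger_gap': 0.08710121833431061}
scene {'K': [[409.2841, 0.0, 312.3399], [0.0, 409.2841, 198.8892], [0.0, 0.0, 1.0]], 'camera_from_world': [[-0.6332, 0.7738, -0.0172, 0.2526], [0.5369, 0.4231, -0.7299, -0.2447], [-0.5575, -0.4714, -0.6834, 1.6015], [0.0, 0.0, 0.0, 1.0]]}
side {'K': [[494.4332, 0.0, 323.5067], [0.0, 494.4332, 203.9654], [0.0, 0.0, 1.0]], 'camera_from_world': [[0.908, -0.4188, -0.0137, -0.3964], [-0.3051, -0.6384, -0.7066, 0.2123], [0.2872, 0.6457, -0.7075, 1.4261], [0.0, 0.0, 0.0, 1.0]]}
wrist {'K': [[330.1122, 0.0, 318.0232], [0.0, 330.1122, 197.4448], [0.0, 0.0, 1.0]], 'tool_from_camera': [[0.0008, -0.9624, -0.2715, 0.0736], [1.0, 0.0007, 0.0004, -0.0005], [-0.0002, -0.2715, 0.9624, -0.1538], [0.0, 0.0, 0.0, 1.0]]}
```

View pics/scene0.png

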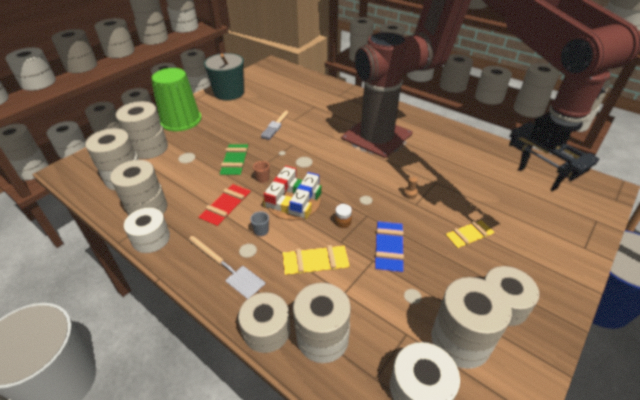

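View pics/side0.png

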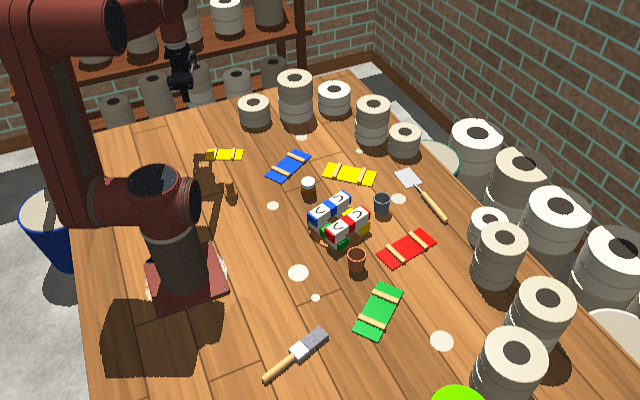

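Candidates (side view): stack moulds at about (330,212) and (347,227), lower ones mostly hidden beneath. Boards are blue (289,166), red (407,248) and green (379,311). Yellow has two: large at (350,174), which I choose, and small at (225,154), the decoy. Cups are tan (357,261) and grey (382,205); the jar at (308,188) is not part of the job.

```bash
cat > h.py <<'E'
from bench import robot
import cv2,numpy as np
from scipy.spatial.transform import Rotation as R
HSV={'blue':[((108,120,60),(128,255,255))],'red':[((0,190,120),(6,255,255)),((174,190,120),(180,255,255))],
'yellow':[((22,170,120),(32,255,255))],'green':[((50,120,50),(85,255,255))]}
def pose(n,s=None):
    c=robot.get_calibration(n)
    if n!='wrist': return c['K'],np.linalg.inv(c['camera_from_world'])
    T=np.eye(4);T[:3,:3]=R.from_quat(s['ee_rot']).as_matrix();T[:3,3]=s['position']
    return c['K'],T@c['tool_from_camera']
def plane(K,T,uv,z):
    uv=np.asarray(uv,float).reshape(-1,2)
    d=np.c_[uv,np.ones(len(uv))]@np.linalg.inv(K).T@T[:3,:3].T
    return T[:3,3]+d*((z-T[2,3])/d[:,2])[:,None]
def proj(K,T,P):
    q=(np.atleast_2d(P)-T[:3,3])@T[:3,:3]; q=q@K.T; return q[:,:2]/q[:,2:]
def mask(im,c):
    h=cv2.cvtColor(im,cv2.COLOR_RGB2HSV); return sum(cv2.inRange(h,np.array(a),np.array(b)) for a,b in HSV[c])
def rect(P):
    (x,y),(w,h),a=cv2.minAreaRect((P[:,:2]*1000).astype(np.float32))
    if w<h: w,h,a=h,w,a+90
    return np.round([x,y,w,h,(a+90)%180-90],1)
E
cat > b.py <<'E'
from h import *
for n in("scene","side"):
    im=cv2.imread(f"pics/{n}0.png")[:,:,::-1].copy(); K,T=pose(n)
    for c in HSV:
        m=mask(im,c); k,l,st,ce=cv2.connectedComponentsWithStats(m)
        for i in range(1,k):
            if st[i,4]<40: continue
            v,u=np.nonzero(l==i); print(n,c,st[i,4],ce[i].round(),rect(plane(K,T,np.c_[u,v],.006)))
    for nm,p,q in (('tan',(261,172),(357,261)),('grey',(260,224),(382,205)),('jar',(343,216),(308,188)),('stack',(293,190),(338,220))):
        print(n,nm,plane(K,T,p if n=='scene' else q,.029).round(3))
E
python3 b.py
```

```text
scene blue 55 [306. 189.] [412.2 -15.1  58.1  25.1  89.8]
scene blue 81 [295. 207.] [499.5  12.4  38.7  35.5  31.6]
scene blue 133 [389. 225.] [384.6 291.5  69.6  22.7 -59.5]
scene blue 421 [389. 243.] [445.3 327.9  73.8  63.2 -59.8]
scene blue 294 [389. 264.] [512.2 367.8  72.3  38.9 -59.7]
scene blue 143 [627. 286.] [194.5 884.2  67.8  47.4  87.8]
scene blue 72 [634. 308.] [248.7 918.8  69.2  21.7   9.3]
scene blue 51 [618. 320.] [312.6 896.4  49.   18.5 -11.1]
scene red 66 [240. 190.] [ 554.7 -189.7   66.3   16.9  -81.6]
scene red 254 [226. 203.] [ 626.4 -177.9   67.3   62.4  -80.2]
scene red 162 [211. 217.] [ 699.9 -163.7   69.9   32.5  -80.2]
scene yellow 45 [285. 204.] [510.1 -24.6  61.1  16.1  32. ]
scene yellow 204 [472. 233.] [260.3 496.7  52.9  47.4  62.9]
scene yellow 132 [455. 239.] [311.2 471.1  54.2  28.4  65. ]
scene yellow 198 [341. 257.] [574.4 248.3  71.9  31.3  44.4]
scene yellow 483 [316. 260.] [626.4 198.7  73.1  68.2  45.8]
scene yellow 226 [290. 263.] [679.9 149.2  72.9  32.8  48.6]
scene green 186 [234. 157.] [ 438.7 -338.6   73.1   54.7  -52. ]
scene green 13
[... 1006 characters left out ...]
80.1  36.   49. ]
side yellow 323 [349. 174.] [624.  194.8  80.8  74.1  47.2]
side yellow 172 [369. 178.] [675.9 145.6  80.2  37.7  47.2]
side yellow 41 [347. 211.] [534.5  33.5  44.9  13.9  14.9]
side yellow 69 [364. 228.] [550.9 -56.2  61.9  22.   26.5]
side green 64 [324. 230.] [434.3  -6.8  73.2  26.3  46.8]
side green 100 [342. 244.] [461.5 -85.5  57.1  25.7  15. ]
side green 242 [389. 289.] [ 504.6 -288.6   75.2   31.2  -54.7]
side green 616 [379. 309.] [ 446.8 -332.1   75.    71.7  -52.9]
side green 382 [367. 331.] [ 388.3 -376.4   75.1   39.1  -52.7]
side tan [[ 0.461 -0.177  0.029]]
side grey [[ 0.639 -0.01   0.029]]
side jar [[0.457 0.165 0.029]]
side stack [[ 0.483 -0.008  0.029]]
```

Request:
apply_moves:
  gripper: [1,1,1,1,1,1,1,1,1,1,1,1]
  slide:
    - [-33,-34,-5]
    - [-33,-34,-5]
    - [-33,-34,-5]
    - [-33,-34,-5]
    - [-33,-34,-5]
    - [-33,-34,-5]
    - [-33,-34,-5]
    - [-33,-34,-5]
    - [-33,-34,-5]
    - [-33,-34,-5]
    - [-33,-34,-5]
    - [-33,-34,-5]
  spin: [0,0,0,0,0,0,0,0,0,0,0,0]

```text
time_s: 1.35
position: [0.4446, 0.0792, 0.2908]
ee_rot: [0.16, 0.987, 0.0, 0.0]
wrist_force: [0.6, -0.0, -0.7]
finger_gap: 0.0872
```

Request:
apply_moves:
  gripper: [1,1,1,1]
  slide:
    - [-33,-35,-5]
    - [-33,-35,-5]
    - [0,0,0]
    - [0,0,0]
  spin: [0,0,0,0]

```text
time_s: 1.75
position: [0.4847, -0.007, 0.3001]
ee_rot: [0.161, 0.987, 0.0, -0.001]
wrist_force: [-0.1, 0.4, -0.6]
finger_gap: 0.087
```

```bash
python3 - <<'E'
from h import *
import pickle
s=robot.sense(); im=robot.camera('wrist'); print(s['position'],s['joint_vel'].round(3),s['time_s'])
cv2.imwrite('pics/w1.png',im[:,:,::-1]); pickle.dump(s,open('w1.pkl','wb'))
K,T=pose('wrist',s)
for c in HSV:
    k,l,st,ce=cv2.connectedComponentsWithStats(mask(im,c))
    for i in range(1,k):
        if st[i,4]<150: continue
        v,u=np.nonzero(l==i); print(c,st[i,4],ce[i].round(),rect(plane(K,T,np.c_[u,v],.006)),rect(plane(K,T,np.c_[u,v],.074)))
E
```

```text
[ 0.4846549  -0.00699693  0.30006485] [ 0.047 -0.018  0.019  0.008  0.004  0.006] 1.75
blue 6855 [565.  52.] [451.2 330.6 180.   77.4  31. ] [445.7 282.8 152.7  65.6  31. ]
blue 231 [306.  96.] [400.1   4.4  47.7   8.2 -71.7] [402.4   6.1  40.5   6.9 -71.7]
blue 782 [343. 149.] [480.6  30.3  48.4  30.6 -72.3] [470.6  28.1  41.   25.9 -72.3]
blue 182 [378. 198.] [561.   56.1  47.2   8.3 -73. ] [538.8  50.   40.    7.  -73. ]
red 232 [246. 136.] [422.7 -88.2  54.3   8.7 -75.7] [421.5 -72.4  46.    7.3 -75.7]
red 546 [288. 184.] [502.3 -61.7  45.7  31.7 -74.1] [489.  -49.9  38.8  26.9 -74.1]
red 172 [316. 234.] [585.4 -43.   54.   12.8 -67.5] [559.6 -34.   45.8  10.9 -67.5]
red 155 [236. 239.] [ 554.8 -157.9   37.6   14.5    7.9] [ 533.5 -131.5   31.9   12.3    7.9]
red 444 [243. 303.] [ 664.5 -183.6   72.4   30.2   71.5] [ 626.6 -153.3   61.4   25.6   71.5]
red 898 [268. 321.] [ 696.7 -163.9   77.1   43.8  -79.4] [ 654.  -136.6   65.4   37.2  -79.4]
yellow 1496 [513. 164.] [574.6 245.2  76.1  37.4  46.8] [550.4 210.4  64.6  31.7  46.8]
yellow 169 [378. 160.] [509.8  71.4  44.4   7.   17.4] [495.4  63.   37.7   5.9  17.4]
yellow 591 [332. 192.] [532.2  -2.9  45.3  27.9  16. ] [ 5.144e+02 -1.000e-01  3.840e+01  2.360e+01  1.600e+01]
yellow 2648 [485. 209.] [626.4 196.6  76.5  75.4  46.7] [594.3 169.2  64.9  63.9  46.7]
yellow 1060 [459. 250.] [678.1 147.6  75.7  36.1  46.8] [638.2 127.6  64.2  30.6  46.8]
green 177 [338. 101.] [418.7  42.4  43.5   7.5  14.9] [418.1  38.4  36.9   6.4  14.9]
green 668 [289. 134.] [438.6 -32.3  44.   27.7  15.1] [435.  -25.   37.3  23.5  15.1]
green 1265 [ 45. 178.] [ 391.6 -372.3   77.7   41.2  -52.8] [ 395.2 -313.4   65.9   34.9  -52.8]
green 2615 [ 92. 206.] [ 446.3 -330.9   77.8   75.7  -52.8] [ 441.5 -278.2   66.    64.2  -52.8]
green 800 [142. 225.] [ 497.1 -279.9   58.    38.2  -52.9] [ 484.6 -235.    49.2   32.4  -52.9]
```

View pics/w1.png

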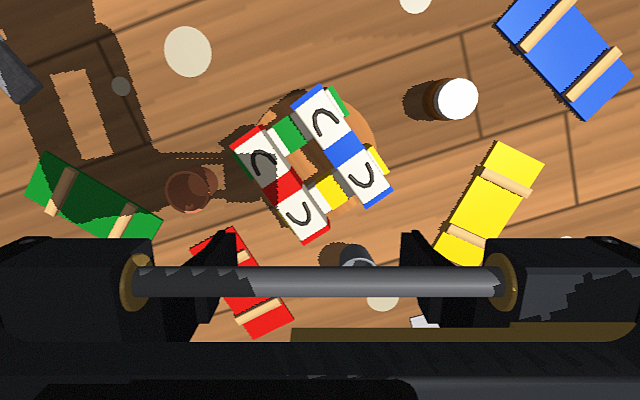

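The wrist view shows the upper moulds blue (343,149) and red (288,184). The lower ones are green (289,134) and yellow (332,192). The large yellow board is at (485,209). Part of the red mould is in shadow, so I'll check it in a close crop.

```bash
python3 - <<'E'
from h import *
import pickle
s=pickle.load(open('w1.pkl','rb'));K,T=pose('wrist',s)
im=cv2.imread('pics/w1.png'); 
c=cv2.resize(im[75:255,220:400],None,fx=4,fy=4,interpolation=cv2.INTER_CUBIC)[:600]
for i in range(0,180,20):
    cv2.putText(c,str(220+i),(i*4,10),0,.4,(0,0,255));cv2.putText(c,str(75+i),(0,i*4+5),0,.4,(0,0,255))
def box(cx,cy,a,z,col):
    a=np.radians(a);d=np.array([np.cos(a),np.sin(a)]);n=np.array([-d[1],d[0]])
    P=[np.r_[np.array([cx,cy])+i*75*d+j*20*n,z]/1000 for i,j in((1,1),(1,-1),(-1,-1),(-1,1))]
    p=(proj(K,T,P)-[220,75])*4+2
    cv2.polylines(c,[p.astype(int)],True,col,1)
box(470.6,28.1,17.8,74,(255,0,255)); box(492,-54,17,74,(0,255,255))
cv2.imwrite('pics/c1.png',c)
E
```

```text
(no output)
```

View pics/c1.png

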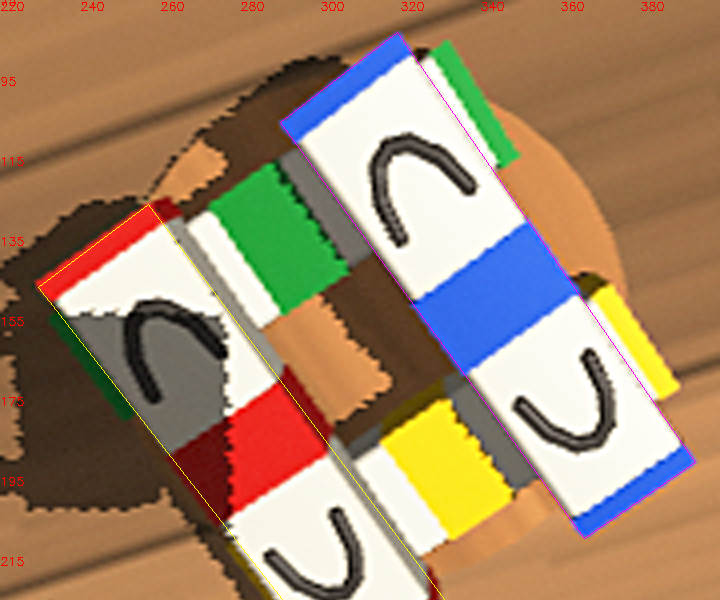

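The blue outline fits exactly, and red fits at (492,-54) mm, about 17.3°. The lower moulds come out 90.6 mm apart, as they should.

```bash
cat > go.py <<'E'
import sys
from h import *
P={'blue':(470.6,28.1,197.8),'red':(492,-54,197.4),'yellow':(523.3,-1.5,107.4),'green':(436.8,-28.7,107.4),
'Bblue':(450,329.5,211),'Bred':(629,-178.5,190.2),'Byellow':(625.5,196.3,136.7),'Bgreen':(446.5,-331.5,37.1)}
s=robot.sense(); p=s['position']*1000; M=R.from_quat(s['ee_rot']).as_matrix(); a=np.degrees(np.arctan2(M[1,0],M[0,0]))
print('t',s['time_s'],'pos',p.round(1),'ang',round(a%360,1),'gap',round(s['finger_gap']*1000,1),'F',s['wrist_force'].round(1))
for k in sys.argv[1:]:
    x,y,b=P[k]; t=np.radians(b); d=np.array([x,y])-p[:2]
    sp=-((b-a+180)%360-180)
    print(k,'spin',round(sp,1),'slide after spin',np.round([d@[np.cos(t),np.sin(t)],d@[np.sin(t),-np.cos(t)]],1),
     'before spin',np.round([d@M[:2,0],d@M[:2,1]],1))
E
python3 go.py blue
```

```text
t 1.8 pos [484.3  -6.  300. ] ang 161.6 gap 86.6 F [-0.4  0.4  0. ]
blue spin -36.2 slide after spin [ 2.7 36.6] before spin [23.8 28. ]
```

Request:
apply_moves:
  gripper: [1,1,1,1,1,1,1,1,1,1,1,1]
  slide:
    - [0,0,0]
    - [0,0,0]
    - [0,0,0]
    - [0,0,0]
    - [0,0,0]
    - [1,12,30]
    - [1,12,30]
    - [1,12,30]
    - [0,0,40]
    - [0,0,40]
    - [0,0,10]
    - [0,0,0]
  spin: [-7.2,-7.2,-7.2,-7.2,-7.4,0,0,0,0,0,0,0]

```text
time_s: 3.0
position: [0.4691, 0.0285, 0.1192]
ee_rot: [-0.156, 0.988, 0.001, -0.002]
wrist_force: [-0.5, 0.1, -0.0]
finger_gap: 0.0868
```

```bash
python3 go.py blue
```

```text
t 3.0 pos [469.1  28.5 119.2] ang 197.9 gap 86.8 F [-0.5  0.1 -0. ]
blue spin 0.1 slide after spin [-1.3 -0.9] before spin [-1.3 -0.9]
```

Request:
apply_moves:
  gripper: [1,1,1,1,-1,-1,-1,-1,-1,-1,-1]
  slide:
    - [-1,-1,24]
    - [0,0,24]
    - [0,0,20]
    - [0,0,0]
    - [0,0,0]
    - [0,0,0]
    - [0,0,0]
    - [0,0,0]
    - [0,0,0]
    - [0,0,0]
    - [0,0,0]
  spin: [0,0,0,0,0,0,0,0,0,0,0]
  force: 25

```text
time_s: 4.1
position: [0.4721, 0.0269, 0.0526]
ee_rot: [-0.155, 0.988, 0.0, -0.0]
wrist_force: [-1.6, 1.0, 1.5]
finger_gap: 0.04
```

Request:
apply_moves:
  gripper: [-1,-1,-1,-1,-1,-1]
  slide:
    - [0,0,-8]
    - [0,0,-15]
    - [0,0,-30]
    - [0,0,-40]
    - [0,0,-40]
    - [0,0,0]
  spin: [0,0,0,0,0,0]

```text
time_s: 4.7
position: [0.476, 0.026, 0.1921]
ee_rot: [-0.155, 0.988, -0.002, 0.005]
wrist_force: [1.6, -0.5, -1.6]
finger_gap: 0.04
```

```bash
python3 go.py Bblue
```

```text
t 4.7 pos [476.   26.  192.1] ang 197.8 gap 40.0 F [ 1.6 -0.5 -1.6]
Bblue spin -13.2 slide after spin [-134.   273.6] before spin [-68.2 296.9]
```

Request:
apply_moves:
  gripper: [-1,-1,-1,-1,-1,-1,-1,-1,-1,-1,-1,-1]
  slide:
    - [0,0,0]
    - [0,0,0]
    - [-8,16,0]
    - [-16,32,0]
    - [-16,32,0]
    - [-16,32,0]
    - [-16,32,0]
    - [-16,32,0]
    - [-16,32,0]
    - [-16,32,0]
    - [-12,24,0]
    - [0,8,0]
  spin: [-6.6,-6.6,0,0,0,0,0,0,0,0,0,0]

```text
time_s: 5.9
position: [0.4441, 0.3297, 0.1843]
ee_rot: [-0.269, 0.963, 0.0, -0.001]
wrist_force: [-0.3, 0.3, -2.4]
finger_gap: 0.0398
```

Request:
apply_moves:
  gripper: [-1,-1,-1]
  slide:
    - [0,0,0]
    - [0,0,0]
    - [0,0,0]
  spin: [0,0,0]

```text
time_s: 6.2
position: [0.4453, 0.3264, 0.1852]
ee_rot: [-0.267, 0.964, -0.0, -0.0]
wrist_force: [0.1, -0.5, -2.1]
finger_gap: 0.0398
```

```bash
python3 go.py Bblue
```

```text
t 6.2 pos [445.3 326.4 185.2] ang 211.0 gap 39.8 F [ 0.1 -0.5 -2.1]
Bblue spin -0.0 slide after spin [-5.6  0.2] before spin [-5.6  0.2]
```

Request:
apply_moves:
  gripper: [-1,-1,-1,-1,-1,-1,-1,-1,-1,-1,-1]
  slide:
    - [-3,0,30]
    - [-3,0,40]
    - [0,0,30]
    - [0,0,20]
    - [0,0,10]
    - [0,0,8]
    - [0,0,6]
    - [0,0,5]
    - [0,0,4]
    - [0,0,2]
    - [0,0,0]
  spin: [0,0,0,0,0,0,0,0,0,0,0]

```text
time_s: 7.3
position: [0.4502, 0.3308, 0.0306]
ee_rot: [-0.267, 0.964, -0.0, 0.0]
wrist_force: [-0.2, 0.8, -2.1]
finger_gap: 0.0399
```

```bash
python3 go.py Bblue
```

```text
t 7.3 pos [450.2 330.8  30.6] ang 211.0 gap 39.9 F [-0.2  0.8 -2.1]
Bblue spin 0.0 slide after spin [ 0.9 -1. ] before spin [ 0.9 -1. ]
```

Request:
apply_moves:
  gripper: [-1,-1,-1,-1]
  slide:
    - [0,0,2]
    - [0,0,1]
    - [0,0,1]
    - [0,0,0]
  spin: [0,0,0,0]

```text
time_s: 7.7
position: [0.4504, 0.3308, 0.0267]
ee_rot: [-0.267, 0.964, 0.0, 0.0]
wrist_force: [-0.5, -0.2, -1.3]
finger_gap: 0.0401
```

Request:
apply_moves:
  gripper: [-1,-1,1,1,1,1,1,1,1,1,1,1]
  slide:
    - [0,0,0.7]
    - [0,0,0]
    - [0,0,0]
    - [0,0,0]
    - [0,0,0]
    - [0,0,0]
    - [0,0,-20]
    - [0,0,-35]
    - [0,0,-40]
    - [0,0,-40]
    - [0,0,-25]
    - [0,0,0]
  spin: [0,0,0,0,0,0,0,0,0,0,0,0]

```text
time_s: 8.9
position: [0.453, 0.3322, 0.1911]
ee_rot: [-0.267, 0.964, 0.001, 0.004]
wrist_force: [0.4, -0.8, -0.3]
finger_gap: 0.0871
```

```bash
python3 go.py red; cat > chk.py <<'E'
import sys
from h import *
for n in ('side','scene'):
    im=robot.camera(n); cv2.imwrite(f'pics/{n}_{sys.argv[1]}.png',im[:,:,::-1])
E
python3 chk.py 1; python3 - <<'E'
import cv2
a=cv2.imread('pics/side_1.png')[120:300,240:460]
cv2.imwrite('pics/c2.png',cv2.resize(a,None,fx=3,fy=3,interpolation=2))
E
```

```text
t 8.9 pos [453.  332.2 191.1] ang 211.0 gap 87.1 F [ 0.4 -0.8 -0.3]
red spin 13.6 slide after spin [  78.2 -380.2] before spin [ 165.6 -351.1]
```

View pics/c2.png

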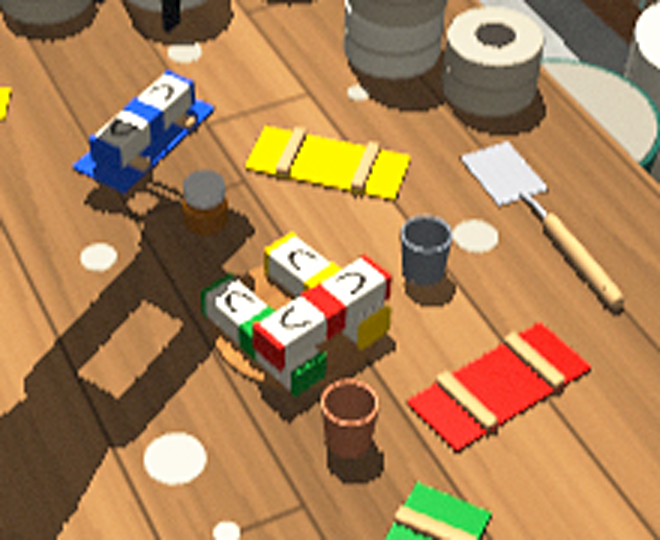

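The blue mould sits on its board, and the rest of the stack hasn't moved. Next is red.

Request:
apply_moves:
  gripper: [1,1,1,1,1,1,1,1,1,1,1,1]
  slide:
    - [0,0,0]
    - [0,0,0]
    - [9,-44,0]
    - [9,-44,0]
    - [9,-44,0]
    - [9,-44,0]
    - [9,-44,0]
    - [9,-44,0]
    - [9,-44,0]
    - [9,-44,0]
    - [6,-28,0]
    - [0,0,0]
  spin: [6.8,6.8,0,0,0,0,0,0,0,0,0,0]

```text
time_s: 10.2
position: [0.4886, -0.0582, 0.1837]
ee_rot: [-0.149, 0.989, 0.0, -0.002]
wrist_force: [0.5, 0.6, 0.1]
finger_gap: 0.0871
```

Request:
apply_moves:
  gripper: [1,1,1,1]
  slide:
    - [0,0,30]
    - [0,0,30]
    - [0,0,10]
    - [0,0,0]
  spin: [0,0,0,0]

```text
time_s: 10.6
position: [0.4873, -0.0539, 0.1131]
ee_rot: [-0.152, 0.988, 0.001, -0.003]
wrist_force: [0.6, -0.6, 0.2]
finger_gap: 0.0869
```

```bash
python3 go.py red
```

```text
t 10.6 pos [487.3 -53.9 113.1] ang 197.5 gap 86.9 F [ 0.6 -0.6  0.2]
red spin 0.1 slide after spin [-4.4 -1.5] before spin [-4.4 -1.5]
```

Request:
apply_moves:
  gripper: [1,1,1,1,-1,-1,-1,-1,-1,-1,-1]
  slide:
    - [-4,-1,24]
    - [0,0,24]
    - [0,0,14]
    - [0,0,0]
    - [0,0,0]
    - [0,0,0]
    - [0,0,0]
    - [0,0,0]
    - [0,0,0]
    - [0,0,0]
    - [0,0,0]
  spin: [0,0,0,0,0,0,0,0,0,0,0]

```text
time_s: 11.7
position: [0.4937, -0.0549, 0.0539]
ee_rot: [-0.151, 0.988, 0.0, -0.0]
wrist_force: [0.4, 0.6, 2.0]
finger_gap: 0.0402
```

Request:
apply_moves:
  gripper: [-1,-1,-1,-1,-1,-1,-1]
  slide:
    - [0,0,-8]
    - [0,0,-15]
    - [0,0,-30]
    - [0,0,-40]
    - [0,0,-40]
    - [0,0,0]
    - [0,0,0]
  spin: [0,0,0,0,0,0,0]

```text
time_s: 12.4
position: [0.4941, -0.055, 0.1878]
ee_rot: [-0.151, 0.988, -0.0, 0.001]
wrist_force: [-0.7, 0.1, -2.9]
finger_gap: 0.0401
```

```bash
python3 go.py Bred
```

```text
t 12.4 pos [494.1 -55.  187.8] ang 197.4 gap 40.1 F [-0.7  0.1 -2.9]
Bred spin 7.2 slide after spin [-110.9 -145.4] before spin [ -91.7 -158.2]
```

Request:
apply_moves:
  gripper: [-1,-1,-1,-1,-1,-1,-1,-1,-1,-1]
  slide:
    - [0,0,0]
    - [-10,-13,0]
    - [-20,-26,0]
    - [-24,-31,0]
    - [-24,-31,0]
    - [-20,-26,0]
    - [-14,-18,0]
    - [0,0,0]
    - [0,0,0]
    - [0,0,0]
  spin: [7.2,0,0,0,0,0,0,0,0,0]

```text
time_s: 13.4
position: [0.6282, -0.1768, 0.1849]
ee_rot: [-0.089, 0.996, 0.001, -0.002]
wrist_force: [-1.1, -0.3, -2.5]
finger_gap: 0.0404
```

```bash
python3 go.py Bred
```

```text
t 13.4 pos [ 628.2 -176.8  184.9] ang 190.2 gap 40.4 F [-1.1 -0.3 -2.5]
Bred spin 0.0 slide after spin [-0.4 -1.8] before spin [-0.4 -1.8]
```

Request:
apply_moves:
  gripper: [-1,-1,-1,-1,-1,-1,-1,-1,-1,-1,-1]
  slide:
    - [-1,-1,30]
    - [0,0,40]
    - [0,0,30]
    - [0,0,20]
    - [0,0,10]
    - [0,0,8]
    - [0,0,6]
    - [0,0,5]
    - [0,0,4]
    - [0,0,2]
    - [0,0,0]
  spin: [0,0,0,0,0,0,0,0,0,0,0]

```text
time_s: 14.5
position: [0.6309, -0.1787, 0.0319]
ee_rot: [-0.089, 0.996, -0.0, 0.0]
wrist_force: [-0.1, -0.5, -2.0]
finger_gap: 0.04
```

```bash
python3 go.py Bred
```

```text
t 14.5 pos [ 630.9 -178.7   31.9] ang 190.2 gap 40.0 F [-0.1 -0.5 -2. ]
Bred spin 0.0 slide after spin [1.8 0.5] before spin [1.8 0.5]
```

Request:
apply_moves:
  gripper: [-1,-1,-1,-1,-1]
  slide:
    - [0,0,2]
    - [0,0,1]
    - [0,0,1]
    - [0,0,0.7]
    - [0,0,0]
  spin: [0,0,0,0,0]

```text
time_s: 15.0
position: [0.6309, -0.1786, 0.0279]
ee_rot: [-0.089, 0.996, -0.0, -0.0]
wrist_force: [-3.3, 1.0, 5.5]
finger_gap: 0.0398
```

Request:
apply_moves:
  gripper: [1,1,1,1,1,1,1,1,1,1,1,1]
  slide:
    - [0,0,0]
    - [0,0,0]
    - [0,0,0]
    - [0,0,0]
    - [0,0,-20]
    - [0,0,-35]
    - [0,0,-40]
    - [0,0,-40]
    - [0,0,-30]
    - [0,0,-30]
    - [0,0,-30]
    - [0,0,0]
  spin: [0,0,0,0,0,0,0,0,0,0,0,0]

```text
time_s: 16.2
position: [0.6334, -0.1796, 0.2583]
ee_rot: [-0.089, 0.996, -0.002, 0.004]
wrist_force: [0.6, -0.4, -0.2]
finger_gap: 0.0865
```

```bash
python3 go.py yellow
```

```text
t 16.2 pos [ 633.4 -179.6  258.3] ang 190.2 gap 86.5 F [ 0.6 -0.4 -0.2]
yellow spin 82.8 slide after spin [202.9 -51.8] before spin [ 76.7 194.8]
```

Request:
apply_moves:
  gripper: [1,1,1,1,1,1]
  slide:
    - [10,25,0]
    - [16,41,0]
    - [16,41,0]
    - [16,41,0]
    - [12,31,0]
    - [6,15,0]
  spin: [0,0,0,0,0,0]

```text
time_s: 16.8
position: [0.5199, 0.0011, 0.2512]
ee_rot: [-0.09, 0.996, 0.0, -0.001]
wrist_force: [-0.1, 0.5, 0.5]
finger_gap: 0.0868
```

Request:
apply_moves:
  gripper: [1,1,1,1,1,1,1,1,1,1,1,1]
  slide:
    - [0,0,0]
    - [0,0,0]
    - [0,0,0]
    - [0,0,0]
    - [0,0,0]
    - [0,0,0]
    - [0,0,0]
    - [0,0,0]
    - [0,0,0]
    - [0,0,0]
    - [0,0,0]
    - [0,0,0]
  spin: [8.3,8.3,8.3,8.3,8.3,8.3,8.3,8.3,8.3,8.1,0,0]

```text
time_s: 18.0
position: [0.5217, -0.0015, 0.2516]
ee_rot: [0.59, 0.807, -0.0, -0.0]
wrist_force: [0.1, -0.5, -0.4]
finger_gap: 0.0872
```

```bash
python3 go.py yellow; python3 - <<'E'
from h import *
s=robot.sense(); im=robot.camera('wrist'); cv2.imwrite('pics/w2.png',im[:,:,::-1]); K,T=pose('wrist',s)
for c in HSV:
    k,l,st,ce=cv2.connectedComponentsWithStats(mask(im,c))
    for i in range(1,k):
        if st[i,4]<150: continue
        v,u=np.nonzero(l==i); print(c,st[i,4],ce[i].round(),rect(plane(K,T,np.c_[u,v],.040)))
E
```

```text
t 18.0 pos [521.7  -1.5 251.6] ang 107.6 gap 87.2 F [ 0.1 -0.5 -0.4]
yellow spin 0.2 slide after spin [-0.5  1.5] before spin [-0.5  1.5]
red 709 [360. 310.] [ 623.3 -159.6   67.    44.    17.7]
red 379 [409. 307.] [ 684.6 -140.    44.    30.8  -72.3]
red 154 [301. 313.] [ 556.8 -181.6   43.9    8.3  -83.8]
yellow 4465 [463.  30.] [616.2 185.3  69.4  69.1  46.7]
yellow 2211 [488.  85.] [663.2 140.9  69.6  33.4  46.7]
yellow 251 [321. 107.] [503.   66.9  39.6   6.2  17.7]
yellow 819 [320. 173.] [523.4  -1.7  41.2  26.   16. ]
yellow 179 [319. 232.] [544.4 -70.   39.3   6.8  15.8]
green 278 [240. 106.] [420.9  41.4  44.8   6.7  15. ]
green 882 [241. 172.] [438.7 -25.6  45.   30.1  15. ]
green 163 [242. 232.] [455.6 -97.7  40.2   6.9  14. ]
green 355 [240. 335.] [ 490.5 -240.7   36.4   25.5   35.8]
```

View pics/w2.png

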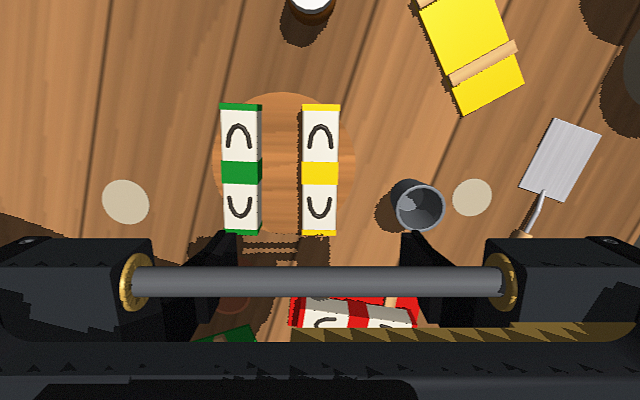

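The lower pair is undisturbed: yellow at (320,173) and green at (241,172). Red lies on its board at about (360,312). Descending on yellow.

Request:
apply_moves:
  gripper: [1,1,1,1,1,1,1,1,1]
  slide:
    - [0,1.5,30]
    - [0,0,40]
    - [0,0,40]
    - [0,0,40]
    - [0,0,30]
    - [0,0,10]
    - [0,0,0]
    - [0,0,0]
    - [0,0,0]
  spin: [0.8,0,0,0,0,0,0,0,0]

```text
time_s: 18.95
position: [0.5249, -0.001, 0.0644]
ee_rot: [0.597, 0.802, 0.001, 0.002]
wrist_force: [0.5, 0.4, 0.3]
finger_gap: 0.0867
```

```bash
python3 go.py yellow
```

```text
t 18.95 pos [524.9  -1.   64.4] ang 106.6 gap 86.7 F [0.5 0.4 0.3]
yellow spin -0.8 slide after spin [-0.  -1.7] before spin [-0.  -1.7]
```

Request:
apply_moves:
  gripper: [1,1,1,1,-1,-1,-1,-1,-1,-1,-1]
  slide:
    - [0,-1,20]
    - [0,0,16]
    - [0,0,8]
    - [0,0,0]
    - [0,0,0]
    - [0,0,0]
    - [0,0,0]
    - [0,0,0]
    - [0,0,0]
    - [0,0,0]
    - [0,0,0]
  spin: [0,0,0,0,0,0,0,0,0,0,0]

```text
time_s: 20.05
position: [0.5222, -0.001, 0.0182]
ee_rot: [0.597, 0.802, 0.0, 0.0]
wrist_force: [0.3, -0.3, 1.0]
finger_gap: 0.0396
```

Request:
apply_moves:
  gripper: [-1,-1,-1,-1,-1,-1,-1,-1]
  slide:
    - [0,0,-8]
    - [0,0,-15]
    - [0,0,-30]
    - [0,0,-40]
    - [0,0,-40]
    - [0,0,-35]
    - [0,0,0]
    - [0,0,0]
  spin: [0,0,0,0,0,0,0,0]

```text
time_s: 20.85
position: [0.5227, -0.001, 0.1879]
ee_rot: [0.597, 0.802, 0.001, 0.001]
wrist_force: [-1.0, 0.5, -2.9]
finger_gap: 0.0396
```

```bash
python3 go.py Byellow
```

```text
t 20.85 pos [522.7  -1.  187.9] ang 106.6 gap 39.6 F [-1.   0.5 -2.9]
Byellow spin -30.1 slide after spin [ 60.5 214.1] before spin [159.7 155. ]
```

Request:
apply_moves:
  gripper: [-1,-1,-1,-1,-1,-1,-1,-1,-1,-1,-1,-1]
  slide:
    - [0,0,0]
    - [0,0,0]
    - [0,0,0]
    - [0,0,0]
    - [5,18,0]
    - [10,36,0]
    - [12,42,0]
    - [12,42,0]
    - [11,38,0]
    - [7,25,0]
    - [3,12,0]
    - [0,0,0]
  spin: [-7.5,-7.5,-7.5,-7.6,0,0,0,0,0,0,0,0]

```text
time_s: 22.05
position: [0.6236, 0.1961, 0.1841]
ee_rot: [0.368, 0.93, -0.001, -0.001]
wrist_force: [-0.2, 0.1, -1.6]
finger_gap: 0.0397
```

Request:
apply_moves:
  gripper: [-1,-1]
  slide:
    - [0,0,0]
    - [0,0,0]
  spin: [0,0]

```text
time_s: 22.25
position: [0.6238, 0.1938, 0.1856]
ee_rot: [0.369, 0.929, -0.001, -0.0]
wrist_force: [-0.4, -0.5, -2.3]
finger_gap: 0.04
```

```bash
python3 go.py Byellow
```

```text
t 22.25 pos [623.8 193.8 185.6] ang 136.6 gap 40.0 F [-0.4 -0.5 -2.3]
Byellow spin -0.1 slide after spin [0.5 3. ] before spin [0.5 3. ]
```

Request:
apply_moves:
  gripper: [-1,-1,-1,-1,-1,-1,-1,-1,-1,-1,-1]
  slide:
    - [0,2,30]
    - [0,0,40]
    - [0,0,30]
    - [0,0,20]
    - [0,0,10]
    - [0,0,8]
    - [0,0,6]
    - [0,0,5]
    - [0,0,4]
    - [0,0,2]
    - [0,0,0]
  spin: [0,0,0,0,0,0,0,0,0,0,0]

```text
time_s: 23.35
position: [0.6258, 0.1968, 0.0311]
ee_rot: [0.369, 0.93, -0.0, -0.0]
wrist_force: [0.4, 0.1, -3.5]
finger_gap: 0.0399
```

```bash
python3 go.py Byellow
```

```text
t 23.35 pos [625.8 196.8  31.1] ang 136.7 gap 39.9 F [ 0.4  0.1 -3.5]
Byellow spin 0.0 slide after spin [-0.1 -0.5] before spin [-0.1 -0.5]
```

Request:
apply_moves:
  gripper: [-1,-1,-1,-1,-1]
  slide:
    - [0,0,2]
    - [0,0,1]
    - [0,0,1]
    - [0,0,0.8]
    - [0,0,0]
  spin: [0,0,0,0,0]

```text
time_s: 23.85
position: [0.6258, 0.1967, 0.0263]
ee_rot: [0.369, 0.93, 0.0, -0.0]
wrist_force: [-0.4, 0.1, -2.1]
finger_gap: 0.0396
```

Request:
apply_moves:
  gripper: [-1,-1,1,1,1,1,1,1,1,1,1,1]
  slide:
    - [0,0,0.6]
    - [0,0,0]
    - [0,0,0]
    - [0,0,0]
    - [0,0,0]
    - [0,0,0]
    - [0,0,-20]
    - [0,0,-35]
    - [0,0,-40]
    - [0,0,-40]
    - [0,0,-25]
    - [0,0,0]
  spin: [0,0,0,0,0,0,0,0,0,0,0,0]

```text
time_s: 25.05
position: [0.6289, 0.1973, 0.1918]
ee_rot: [0.369, 0.93, 0.003, 0.004]
wrist_force: [-0.4, 0.8, -0.2]
finger_gap: 0.0869
```

```bash
python3 go.py green
```

```text
t 25.05 pos [628.9 197.3 191.8] ang 136.7 gap 86.9 F [-0.4  0.8 -0.2]
green spin 29.3 slide after spin [-158.2 -250.9] before spin [ -15.1 -296.2]
```

Request:
apply_moves:
  gripper: [1,1,1,1,1,1,1,1,1,1,1,1]
  slide:
    - [0,0,0]
    - [0,0,0]
    - [0,0,0]
    - [0,0,0]
    - [-12,-19,0]
    - [-23,-37,0]
    - [-26,-42,0]
    - [-26,-42,0]
    - [-26,-42,0]
    - [-24,-38,0]
    - [-16,-24,0]
    - [0,0,0]
  spin: [7.5,7.5,7.5,7.9,0,0,0,0,0,0,0,0]

```text
time_s: 26.25
position: [0.4322, -0.0206, 0.1846]
ee_rot: [0.601, 0.799, -0.001, -0.001]
wrist_force: [0.4, -0.5, -0.5]
finger_gap: 0.0869
```

Request:
apply_moves:
  gripper: [1,1,1,1,1,1,1]
  slide:
    - [0,0,30]
    - [0,0,40]
    - [0,0,40]
    - [0,0,10]
    - [0,0,0]
    - [0,0,0]
    - [0,0,0]
  spin: [0,0,0,0,0,0,0]

```text
time_s: 26.95
position: [0.4365, -0.019, 0.0678]
ee_rot: [0.599, 0.8, 0.001, 0.002]
wrist_force: [-0.1, 0.2, 0.4]
finger_gap: 0.087
```

```bash
python3 go.py green
```

```text
t 26.95 pos [436.5 -19.   67.8] ang 106.3 gap 87.0 F [-0.1  0.2  0.4]
green spin -1.1 slide after spin [-9.4 -2.7] before spin [-9.4 -2.5]
```

Request:
apply_moves:
  gripper: [1,1,1,1,1,-1,-1,-1,-1,-1,-1,-1]
  slide:
    - [-8.5,-1.5,0]
    - [0,0,20]
    - [0,0,16]
    - [0,0,12]
    - [0,0,0]
    - [0,0,0]
    - [0,0,0]
    - [0,0,0]
    - [0,0,0]
    - [0,0,0]
    - [0,0,0]
    - [0,0,0]
  spin: [0,0,0,0,0,0,0,0,0,0,0,0]

```text
time_s: 28.15
position: [0.4357, -0.0273, 0.0178]
ee_rot: [0.6, 0.8, 0.0, 0.0]
wrist_force: [-0.2, -0.1, 1.9]
finger_gap: 0.0401
```

Request:
apply_moves:
  gripper: [-1,-1,-1,-1,-1,-1,-1,-1]
  slide:
    - [0,0,-8]
    - [0,0,-15]
    - [0,0,-30]
    - [0,0,-40]
    - [0,0,-40]
    - [0,0,-35]
    - [0,0,0]
    - [0,0,0]
  spin: [0,0,0,0,0,0,0,0]

```text
time_s: 28.95
position: [0.4357, -0.0273, 0.1862]
ee_rot: [0.6, 0.8, 0.0, 0.001]
wrist_force: [-0.5, 1.1, -2.3]
finger_gap: 0.0396
```

```bash
python3 go.py Bgreen
```

```text
t 28.95 pos [435.7 -27.3 186.2] ang 106.3 gap 39.6 F [-0.5  1.1 -2.3]
Bgreen spin 69.2 slide after spin [-174.9  249.1] before spin [-295.   -75.1]
```

Request:
apply_moves:
  gripper: [-1,-1,-1,-1,-1,-1,-1,-1,-1,-1]
  slide:
    - [0,0,0]
    - [0,0,0]
    - [0,0,0]
    - [0,0,0]
    - [0,0,0]
    - [0,0,0]
    - [0,0,0]
    - [0,0,0]
    - [0,0,0]
    - [0,0,0]
  spin: [7.7,7.7,7.7,7.7,7.7,7.7,7.7,7.7,7.6,0]

```text
time_s: 29.95
position: [0.4339, -0.0269, 0.1833]
ee_rot: [0.948, 0.318, -0.002, -0.001]
wrist_force: [-1.2, -0.0, -3.7]
finger_gap: 0.0397
```

Request:
apply_moves:
  gripper: [-1,-1,-1,-1,-1,-1,-1,-1,-1,-1,-1,-1]
  slide:
    - [-12,17,0]
    - [-23,33,0]
    - [-25,35,0]
    - [-25,35,0]
    - [-25,35,0]
    - [-25,35,0]
    - [-20,29,0]
    - [-13,19,0]
    - [-7,11,0]
    - [0,0,0]
    - [0,0,0]
    - [0,0,0]
  spin: [0,0,0,0,0,0,0,0,0,0,0,0]

```text
time_s: 31.15
position: [0.4463, -0.33, 0.1853]
ee_rot: [0.948, 0.319, -0.0, -0.001]
wrist_force: [-0.1, -0.5, -2.0]
finger_gap: 0.0397
```

```bash
python3 go.py Bgreen
```

```text
t 31.15 pos [ 446.3 -330.   185.3] ang 37.2 gap 39.7 F [-0.1 -0.5 -2. ]
Bgreen spin 0.1 slide after spin [-0.7  1.4] before spin [-0.7  1.4]
```

Request:
apply_moves:
  gripper: [-1,-1,-1,-1,-1,-1,-1,-1,-1,-1,-1]
  slide:
    - [-1,1,30]
    - [0,0,40]
    - [0,0,30]
    - [0,0,20]
    - [0,0,10]
    - [0,0,8]
    - [0,0,6]
    - [0,0,5]
    - [0,0,4]
    - [0,0,2]
    - [0,0,0]
  spin: [0,0,0,0,0,0,0,0,0,0,0]

```text
time_s: 32.25
position: [0.4461, -0.3329, 0.0308]
ee_rot: [0.948, 0.318, -0.0, 0.0]
wrist_force: [0.1, -0.6, -2.6]
finger_gap: 0.0399
```

Request:
apply_moves:
  gripper: [-1,-1,-1,-1,-1]
  slide:
    - [0,0,2]
    - [0,0,1]
    - [0,0,1]
    - [0,0,0.7]
    - [0,0,0]
  spin: [0,0,0,0,0]

```text
time_s: 32.75
position: [0.446, -0.3328, 0.026]
ee_rot: [0.948, 0.318, -0.0, -0.0]
wrist_force: [-0.3, 0.1, -2.2]
finger_gap: 0.04
```

```bash
python3 go.py Bgreen
```

```text
t 32.75 pos [ 446.  -332.8   26. ] ang 37.1 gap 40.0 F [-0.3  0.1 -2.2]
Bgreen spin 0.0 slide after spin [ 1.1 -0.8] before spin [ 1.1 -0.8]
```

Next I release, rise, and move off towards the robot, clear of the views.

Request:
apply_moves:
  gripper: [-1,-1,1,1,1,1,1,1,1,1,1,1]
  slide:
    - [0,0,0.7]
    - [0,0,0]
    - [0,0,0]
    - [0,0,0]
    - [0,0,0]
    - [0,0,0]
    - [0,0,-20]
    - [0,0,-35]
    - [0,0,-40]
    - [0,0,-45]
    - [0,0,-45]
    - [0,0,-45]
  spin: [0,0,0,0,0,0,0,0,0,0,0,0]

```text
time_s: 33.95
position: [0.4459, -0.3327, 0.2572]
ee_rot: [0.948, 0.318, 0.0, 0.0]
wrist_force: [0.4, -0.9, 0.5]
finger_gap: 0.0868
```

Request:
apply_moves:
  gripper: [1,1,1,1,1,1,1,1,1,1,1,1]
  slide:
    - [15,-20,-10]
    - [27,-36,0]
    - [27,-36,0]
    - [27,-36,0]
    - [27,-36,0]
    - [27,-36,0]
    - [15,-20,0]
    - [0,0,0]
    - [0,0,0]
    - [0,0,0]
    - [0,0,0]
    - [0,0,0]
  spin: [0,0,0,0,0,0,0,0,0,0,0,0]

```text
time_s: 35.15
position: [0.4449, -0.0588, 0.2652]
ee_rot: [0.948, 0.318, -0.0, -0.0]
wrist_force: [-0.4, 0.2, -0.1]
finger_gap: 0.0871
```

```bash
cat > fin.py <<'E'
from h import *
s=robot.sense(); print(s['time_s'],s['position'].round(3))
ims=[]
for n in ('side','scene','wrist'):
    im=robot.camera(n); K,T=pose(n,s); ims.append(im[:,:,::-1].copy())
    for c in HSV:
        k,l,st,ce=cv2.connectedComponentsWithStats(mask(im,c))
        for i in range(1,k):
            if st[i,4]<40: continue
            v,u=np.nonzero(l==i); r=rect(plane(K,T,np.c_[u,v],.048))
            if 330<r[0]<760 and abs(r[1])<420: print(n,c,st[i,4],ce[i].round(),r)
cv2.imwrite('pics/f_side.png',cv2.resize(ims[0][120:360,230:480],None,fx=2.4,fy=2.4,interpolation=2))
cv2.imwrite('pics/f_scene.png',cv2.resize(ims[1][130:300,180:430],None,fx=3.2,fy=3.2,interpolation=2)); cv2.imwrite('pics/f_wrist.png',ims[2])
E
python3 fin.py
```

```text
35.15 [ 0.445 -0.059  0.265]
side blue 177 [292. 163.] [452.7 287.3 119.6  59.7  82.7]
side blue 214 [275. 175.] [377.7 256.3  92.   55.1 -60.5]
side red 85 [408. 239.] [ 627.3 -180.9   42.4   22.4  -85.8]
side red 42 [432. 241.] [ 681.5 -217.5   27.1   24.7  -84. ]
side red 92 [383. 258.] [ 524.  -218.8   74.8   25.9   81.9]
side yellow 81 [327. 172.] [545.6 199.8  71.   33.3  55.1]
side yellow 141 [369. 178.] [660.8 114.9 103.4  35.9  46.4]
side yellow 65 [342. 177.] [570.2 148.4  39.9  33.4  63.4]
side green 63 [398. 293.] [ 501.3 -333.8   30.3   20.3   37.3]
side green 359 [381. 308.] [ 431.1 -354.8   72.4   68.7  -53.2]
side green 415 [367. 330.] [ 376.8 -395.8   72.4   43.9  -52.9]
scene blue 202 [389. 240.] [472.8 339.9  72.5  69.6  31. ]
scene blue 361 [389. 263.] [535.4 377.2  68.9  54.8 -57.2]
scene red 85 [232. 205.] [ 647.4 -122.9   56.1   30.3    9.8]
scene red 125 [211. 218.] [ 723.7 -124.3   64.5   28.   -74.4]
scene yellow 236 [316. 262.] [645.9 213.1  86.3  64.9  46.4]
scene yellow 94 [342. 261.] [607.4 270.1  56.   30.   47.8]
scene yellow 143 [289. 265.] [706.2 170.5  69.2  28.5  56.9]
scene green 182 [230. 169.] [ 524.3 -254.    68.6   65.1  -52. ]
wrist blue 1666 [46. 22.] [403.  262.6  70.   35.9 -58.6]
wrist blue 212 [13. 10.] [392.1 285.4  26.3   7.3 -59.1]
wrist red 1200 [520.  35.] [ 689.1 -147.8   86.9   35.6  -59.7]
wrist red 2523 [487.  96.] [ 617.8 -164.1   76.2   68.4  -80.1]
wrist red 1038 [449. 154.] [ 556.6 -173.8   73.3   36.7  -79.6]
wrist green 1308 [479. 231.] [ 502.6 -261.8   68.2   38.8  -52.9]
wrist green 109 [459. 261.] [ 459.8 -264.8   23.    10.4  -63.6]
```

View pics/f_side.png

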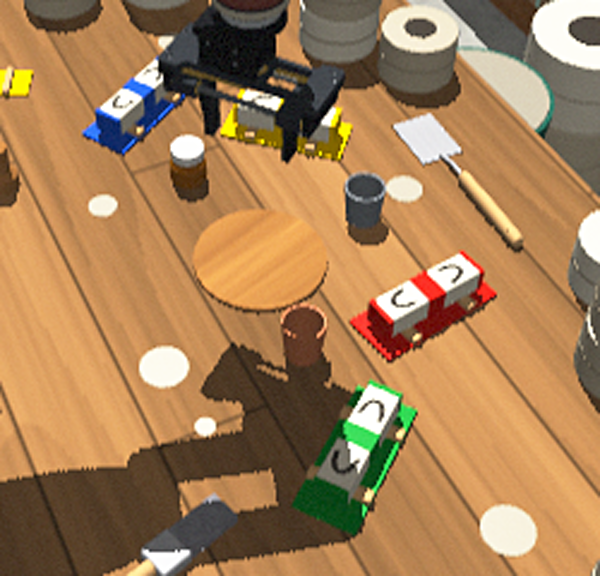

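View pics/f_wrist.png

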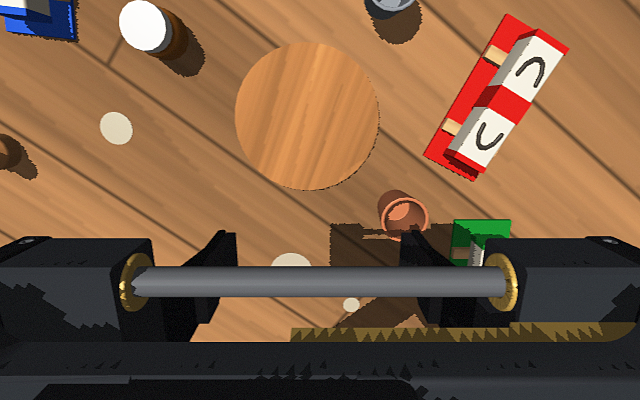

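All four moulds lie on their own boards and both cups are standing; the arm partly hides yellow in the side view. As a last check I'll overlay the expected mould-top outlines (z = 48 mm, centred on each board).

```bash
python3 - <<'E'
from h import *
B=[(450,329.5,31),(629,-178.5,10.2),(625.5,196.3,-43.3),(446.5,-331.5,37.1)]
out=[]
for n,(y,x) in (('side',(130,240)),('scene',(130,190))):
    im=robot.camera(n)[:,:,::-1]; K,T=pose(n); f=3
    c=cv2.resize(im[y:y+ (220 if n=='side' else 150),x:x+230],None,fx=f,fy=f,interpolation=2)
    for cx,cy,a in B:
        a=np.radians(a);d=np.array([np.cos(a),np.sin(a)]);m=np.array([-d[1],d[0]])
        P=[np.r_[np.array([cx,cy])+i*75*d+j*20*m,48]/1000 for i,j in((1,1),(1,-1),(-1,-1),(-1,1))]
        cv2.polylines(c,[((proj(K,T,P)-[x,y]+.5)*f).astype(int)],True,(255,0,255),1)
    out.append(c)
for o,nm in zip(out,('oside','oscene')): cv2.imwrite(f'pics/{nm}.png',o[:600])
a=[np.abs(cv2.imread(f'pics/{n}0.png').astype(int)-robot.camera(n)[:,:,::-1]).max(2) for n in('side','scene')]
for nm,(u,v) in {'tan':(357,261),'grey':(382,205)}.items(): print(nm,'side median diff',np.median(a[0][v-14:v+14,u-10:u+10]))
E
```

```text
tan side median diff 5.0
grey side median diff 3.0
```

View pics/oside.png

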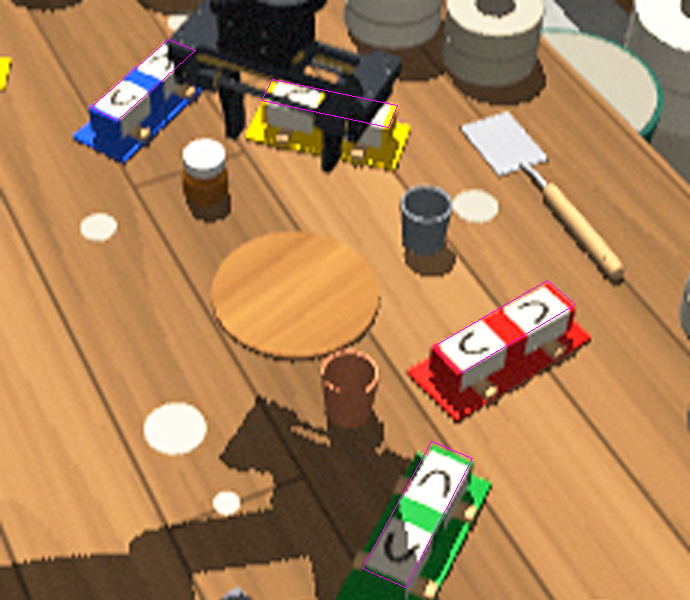

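View pics/oscene.png

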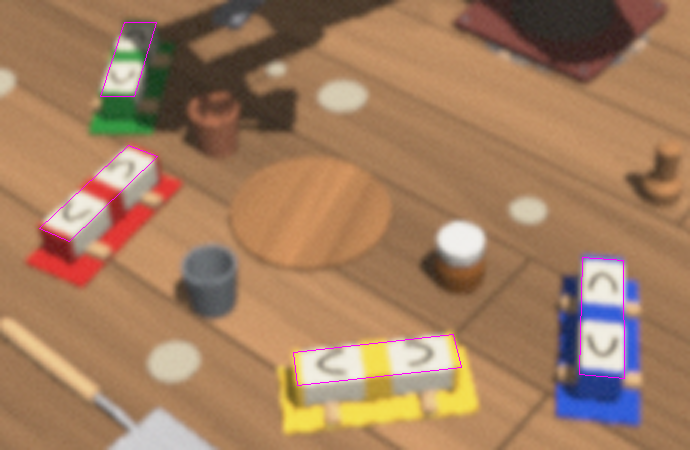

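Outlines match all four mould tops within about 2 mm in both views, and the cups have not moved. The gripper is open and clear.

```bash
python3 -c "
from bench import robot; print(robot.finish_job())"
```

```text
the job is handed in; nothing more can be done
None
```

I took the stack apart in the order blue, red, yellow, green and set each mould, cavities up, on the battens of its own board. Yellow went on the larger of the two yellow boards. Each mould was lowered in small steps to its resting height before I released it, and the robot's clock stood at about 36 s of the 125 s allowed. The job is handed in, and it gave no verdict.

**Moulds:** in the last pictures the expected mould outlines, centred on each board, matched all four mould tops to about 2 mm. In the side view the gripper partly hid blue and yellow, so those two rest mainly on the scene camera.

**Cups:** both still stand where they were; the side view around them had barely changed since the start.

**Order:** a wrist picture showed both lower moulds in place after blue and red were down.

**Disagreements:** the first red estimate was about 5 mm off because of a shadow, and I corrected it in a close crop before the grasp. The cameras differed by up to about 5 mm on the blue board's centre, so I aimed between the wrist and side readings there. No check failed.

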